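# Reset the frozen banknote checker

## Robot

A 6-joint arm with a two-finger parallel gripper is mounted at the origin on the work surface. World frame = base frame: x ahead of the robot, y to its left, z up, the work surface at z = 0. Lengths are in mm, angles in rad, forces in N, time in s.
With the tool pointing down it reaches from about 250 to 800 mm from the base axis. Payload 3.9 kg.
Tool frame: the origin (TCP) lies at the very end of the fingers, on their centre line; the grasp point (between the pads) lies 19 mm behind it; z points along the fingers, y is the line along which they close (so a half turn about z gives the same grasp; the last joint's range is limited). The gripper opens to 85 mm and grips with 20 to 120 N. Pads are 22 mm wide; open, the fingers measure 114 mm over their backs; the gripper's body (76 mm by 85 mm) begins 54 mm behind the grasp point. The pads swing forward as they close: fully open they stand 13 mm farther back than shut.
Start: joints at [-1.274, 0.26, -0.138, 1.173, 0, 1.571], TCP at [153.538, -502.037, 231.304] pointing down, gripper open.
Joint ranges: [-2.78, 2.78], [-0.83, 1.72], [-1.28, 1.37], [-1.9, 2.12], [-1.57, 1.48], [-3.14, 3.14]. Speed limits (rad/s): [2.57, 2.57, 3.14, 3.14, 3.14, 3.14].

## Interface

Orientations are given as a rotation vector (axis times angle).
In Python, from station import bot, snapshot, camera_info gives the robot as it stands.
- The arm moves only by the shell command python3 -m pendant 'ROWS' [FORCE]. ROWS is JSON, a list of rows, each a list of 7 numbers: the turn, a rotation vector about the tool's x, y, z in degrees, then the shift along the tool's x, y, z in mm, then the opening, from 0 (shut) to 1 (fully open). In form: [[rx, ry, rz, x, y, z, gripper], ...]. A call has 1 to 5 rows; each row is the pose to reach, as a shift and turn from the pose commanded when the call began, along the tool's axes at that moment; what a row does not reach only later rows make up. A row lasts 1/12 s, in which the tool goes at most 41.7 mm and 7.16 degrees, less where a joint would pass 70% of its speed; a pose out of reach is approached as far as the arm can. A call with a gripper value outside its range is refused whole. The fingers move at their own pace and stop on an object; FORCE is the grip in N (left out, the last holds). Time passes only in rows, so rows that repeat a pose let the fingers close. It gives the time, the measured TCP pose, the force, the opening and the grip force at its end, in the units of the state.
- bot.get_obs(): the state, without advancing time (a new reading comes with each control period).
- snapshot(name): name is "scene" or "top" or "wrist"; returns the picture (400x640x3 uint8, red, green, blue); there is no depth.
- camera_info(name): a dict with "mtx" (3x3 intrinsics, pixels), "R" (3x3) and "t" (3): a world point X has camera coordinates R X + t; the wrist camera has in their place "tool_from_camera" (4x4, takes a point from camera to tool coordinates, whose origin is the TCP and whose axes are the flange's). Camera axes: x right, y down, z forward; pixel columns grow to the right and rows downward; lengths in mm; the calibration is good to about 2 mm. A picture is of the moment at which its call begins: read the wrist's pose just before it. camera_info takes no time and is no camera call.
- bot.finish_job(): hands the job in; it is judged then, once.
The state is a dict: "clock": time; "qpos": joint angles; "qd": joint speeds; "tau": joint torques, N m; "ee_pos": TCP position; "eef_rot": TCP orientation; "ft_force": force on the tool from outside, world axes, zero at the start; "torque": the same for the moment, N m; "opening": finger opening in mm; "grasp_force": force on a finger pad.
Only numpy, scipy, OpenCV 4.12 (cv2) and the standard library are available. Lean on these libraries where they do the work, as an engineer would, in place of code of your own. Each camera call takes 0.05 s, during which the arm holds its last target. There are 200 camera calls.

## Task

The banknote checker on the cash desk has frozen. Push the orange-headed service pin fully home into the brass-ringed socket on top of the checker, and only then take the blue stylus, reach its steel tip through the white-ringed opening and hold the recessed red reset button all the way down. The job ends holding: finish with the stylus still gripped and still pressing the button down and the pin still in its socket, and leave the other things on the desk where they are.

Things in the scene. Friction and masses are not known exactly. Their poses are not given: they have to be found in the camera images.
- socket (a point): centre of the mouth of the service socket in the flat top of the banknote checker: a round vertical hole 10 mm across and 45 mm deep with a brass ring round it. The checker is a grey box 190 x 200 x 75 mm, fixed to the desk; its top, and this point, are 75 mm above the desk. Axes as the checker's: z up; the checker turns about z only. The socket lies 50 mm to its +y side
- opening (a point): centre of the mouth of the reset opening in the same flat top (75 mm above the desk): a round vertical hole 14 mm across with a white ring round it, 100 mm from the socket along the checker's -y. The red button stands 25 mm below this mouth, at the bottom of the hole
- reset_button (a joint): travel in m of the recessed reset button: a round red cap 12 mm across inside the opening that is pushed straight down; 0 up, 0.005 fully down. It springs back; it starts to move at about 1.8 N and is fully down at about 4.8 N
- pin_tip (a point): foot of the service pin, the centre of the lower end of its steel shank; z runs along the pin to its head. Shank 8 mm across and 32 mm long with a chamfered end, then a round orange head 16 mm across and 45 mm long whose flat shoulder stops it. Fully home, the shoulder sits on the checker's top and the tip is 32 mm below it. The pin weighs about 40 g
- pin_head (a point): centre of the pin's orange head, on its axis, 54.5 mm from the tip; the place to grip. At the start the pin stands upright, shoulder on top of its white holder (a fixed block 60 x 60 x 42 mm with a 10 mm hole through it), so this point is 64.5 mm above the desk
- stylus_tip (a point): tip of the stylus, the centre of the end of its steel shank; z runs along the stylus to its handle. Shank 6 mm across and 55 mm long, then a round blue handle 14 mm across and 75 mm long. The stylus weighs about 50 g
- stylus_handle (a point): centre of the blue handle, on the axis, 92.5 mm from the tip; the place to grip. At the start the stylus stands upright, handle resting on top of its black holder (a fixed block 60 x 60 x 62 mm with an 8 mm hole through it), so this point is 99.5 mm above the desk. One holder stands to the left of the checker and one to the right; either may be on either side
- stamp: bystander: wooden hand stamp, 42 mm across, 64 mm tall, origin under its centre
- stapler: bystander: red and black stapler 130 x 36 x 43 mm lying on the desk, origin under its centre, long along its x
- note_bundle: bystander: banded bundle of notes 66 x 150 x 16 mm lying flat, origin under its centre
- pen_cup: bystander: dark steel cup with pens in it, 76 mm across, 95 mm tall (140 mm with the pens), origin under its centre
- glue: bystander: yellow glue stick standing upright, 28 mm across, 85 mm tall, origin under its centre
- calculator: bystander: black calculator 140 x 100 x 18 mm lying flat, origin under its centre

How it is judged (in metres and radians):
On the way, in this order (a step that is already met when the one before it is completed fails the run):
1. the service pin is fully home in its socket (z of pin_tip in the frame of socket below -0.029 m and horizontal distance between pin_tip and socket below 0.004 m and angle between pin_tip's own z axis and vertical below 0.12 rad), for 0.2 s.
2. the gripped stylus holds the reset button down (all of step 1 and value of joint reset_button above 0.004 m and contact force between stylus and reset_button above 1.5 N and contact force between the fingers and stylus above 2 N and z of stylus_tip in the frame of opening below -0.025 m), for 0.5 s.
At the end, for the whole second after the job is handed in: Pin upright in the socket, tip 29 mm or more below its mouth and within 4 mm of its axis; the gripped stylus, its tip 25 mm or more below the mouth of the opening, presses the reset button with over 1.5 N, 4 mm or more down. All lasts through the final second (all of step 2); the arm keeps its last pose, push and grip.
It fails at once if a bystander (stamp, stapler, notes, cup, glue, calculator) is pushed more than 30 mm from its place (distance of any of stamp, stapler, note_bundle, pen_cup, glue, calculator from where it was at the start of the episode above 0.03 m).
It fails at once if the reset button is pressed before the pin is in (value of joint reset_button above 0.002 m and not (z of pin_tip in the frame of socket below -0.029 m and horizontal distance between pin_tip and socket below 0.004 m and angle between pin_tip's own z axis and vertical below 0.12 rad)).
It also fails if it takes over 72 s, if anything falls off the work surface, if the arm or the gripper's body presses on something with over 40 N, if the wrist force passes 120 N, or if a joint passes its speed limit or range.

## Working session

There is one attempt and no reset: what is moved stays moved. The work goes in short steps, Python scripts to look and compute and a shell command to move; the robot and the scene stay as the last step left them, time stands still between calls to the robot, and variables do not carry over. Pictures are saved under pics/ and viewed, at most 11 in all, crops included, and the job is handed in when it is done.

```bash
ls; mkdir -p pics
python3 - <<'E'
from station import bot, snapshot, camera_info
import cv2
print(bot.get_obs())
for n in ("scene","top","wrist"):
    print(n,camera_info(n))
for n in ("top","scene"):
    cv2.imwrite(f"pics/{n}0.png",snapshot(n)[:,:,::-1])
E
```

```text
pics
{'clock': 0.0, 'qpos': array([-1.27401112e+00,  2.60668564e-01, -1.39385793e-01,  1.17269096e+00,
       -1.02052871e-05,  1.57077678e+00]), 'qd': array([ 0.00034567, -0.00074802, -0.00070456, -0.00015169, -0.00017608,
        0.00026795]), 'tau': array([ 5.27660995e-04, -4.05677927e+01,  2.53922635e+01,  1.89264771e-02,
        6.02169553e-05,  3.48741196e-06]), 'ee_pos': array([ 153.33133844, -501.3932936 ,  230.46667503]), 'eef_rot': array([-3.10515710e+00, -4.64225647e-01,  4.68171885e-04]), 'ft_force': array([-0.23127636, -0.00445845, -0.72957121]), 'torque': array([-0.00965032,  0.03431664, -0.05657809]), 'grasp_force': 0.0, 'opening': 85.2540593496479}
scene {'mtx': array([[459.45056341,   0.        , 326.58609757],
       [  0.        , 459.45056341, 194.87134095],
       [  0.        ,   0.        ,   1.        ]]), 'R': array([[-0.64264634,  0.76590474,  0.01989007],
       [ 0.47863962,  0.4216119 , -0.77016071],
       [-0.59825563, -0.48542079, -0.63753969]]), 't': array([ 327.07219738, -251.6786258 , 1654.43692035])}
top {'mtx': array([[393.98473074,   0.        , 
[... 159 characters left out ...]
0.00493986],
       [-0.97245241, -0.07647291, -0.22020039],
       [ 0.21912283,  0.02231144, -0.97544215]]), 't': array([  35.481811  ,  603.19675172, 1043.24329825])}
wrist {'mtx': array([[306.05720218,   0.        , 311.60197741],
       [  0.        , 306.05720218, 200.43557128],
       [  0.        ,   0.        ,   1.        ]]), 'tool_from_camera': array([[-2.95820877e-04, -9.51838540e-01, -3.06599586e-01,
         7.85901229e+01],
       [ 9.99999929e-01, -3.53691176e-04,  1.33190122e-04,
         3.92187534e-01],
       [-2.35217059e-04, -3.06599525e-01,  9.51838577e-01,
        -1.41637527e+02],
       [ 0.00000000e+00,  0.00000000e+00,  0.00000000e+00,
         1.00000000e+00]])}
```

View pics/top0.png

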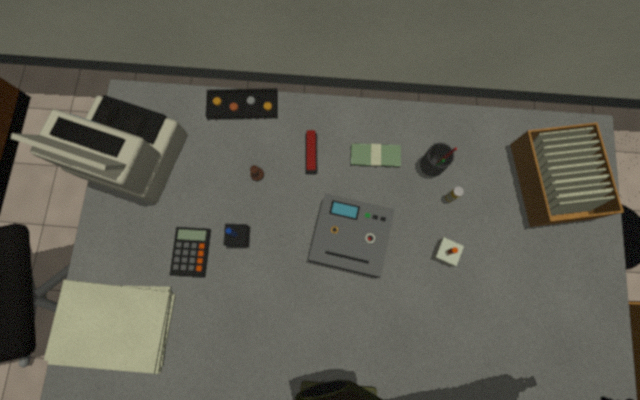

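View pics/scene0.png

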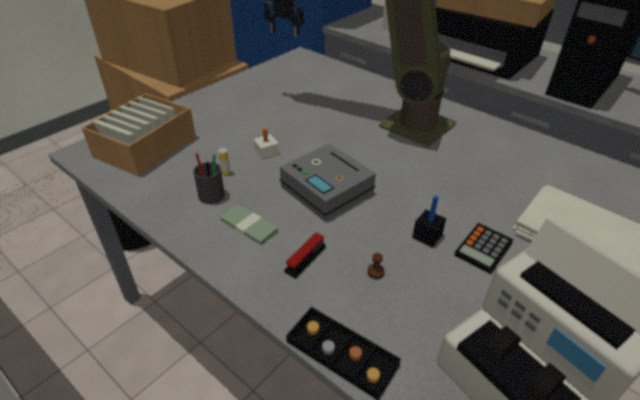

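Top: brass ring ≈(335,230), white ring ≈(370,238), pin's orange head ≈(454,251), blue stylus ≈(230,231). The pin is on the robot's right and the stylus on its left. In scene, pin ≈(266,133) and stylus ≈(434,207).

```bash
cat > h.py <<'E'
import numpy as np, cv2
from scipy.spatial.transform import Rotation as Ro
from station import bot, snapshot, camera_info
def ray(n,px):
    """camera centre and unit ray in world"""
    c=camera_info(n); d=np.linalg.inv(c["mtx"])@[px[0],px[1],1]
    if n=="wrist":
        o=bot.get_obs(); R=Ro.from_rotvec(o["eef_rot"]).as_matrix(); T=c["tool_from_camera"]
        return R@T[:3,3]+o["ee_pos"], R@T[:3,:3]@d
    return -c["R"].T@c["t"], c["R"].T@d
def atz(n,px,z):
    p,d=ray(n,px); return p+d*(z-p[2])/d[2]
def proj(n,X):
    c=camera_info(n); X=np.asarray(X,float)
    if n=="wrist":
        o=bot.get_obs(); R=Ro.from_rotvec(o["eef_rot"]).as_matrix(); T=c["tool_from_camera"]
        v=T[:3,:3].T@(R.T@(X-o["ee_pos"])-T[:3,3])
    else: v=c["R"]@X+c["t"]
    v=c["mtx"]@v; return v[:2]/v[2]
def blob(img,lo,hi,box):
    """centroid of HSV range in box x0,y0,x1,y1"""
    x0,y0,x1,y1=box; m=cv2.inRange(cv2.cvtColor(img[y0:y1,x0:x1],cv2.COLOR_RGB2HSV),lo,hi)
    ys,xs=np.nonzero(m); return (xs.mean()+x0,ys.mean()+y0,len(xs)) if len(xs) else None
def tool(X):
    """world point in tool axes"""
    o=bot.get_obs(); return Ro.from_rotvec(o["eef_rot"]).as_matrix().T@(np.asarray(X,float)-o["ee_pos"])
E
python3 - <<'E'
from h import *
t=cv2.cvtColor(cv2.imread("pics/top0.png"),cv2.COLOR_BGR2RGB); s=cv2.cvtColor(cv2.imread("pics/scene0.png"),cv2.COLOR_BGR2RGB)
O=((5,130,100),(20,255,255)); B=((105,120,50),(125,255,255))
po=blob(t,*O,(435,235,470,270)); ps=blob(s,*O,(250,120,285,160))
bo=blob(t,*B,(220,220,250,250)); bs=blob(s,*B,(415,185,450,225))
print(po,ps,bo,bs)
for n,p,q,z in(("pin",po,ps,64.5),("sty",bo,bs,99.5)):
    if p: print(n,"top",atz("top",p,z))
    if q: print(n,"scene",atz("scene",q,z))
for n,px,qx in(("sock",(335,230),None),("open",(370,238),(316,162))):
    print(n,atz("top",px,75),qx and atz("scene",qx,75))
print("sock scene",atz("scene",(339,178),75))
a=cv2.resize(t[180:290,210:480],None,fx=2.9,fy=2.9,interpolation=cv2.INTER_CUBIC)
cv2.imwrite("pics/crop.png",cv2.convertScaleAbs(a[:,:,::-1],alpha=1.5))
E
```

```text
(np.float64(454.24), np.float64(249.96), 25) (np.float64(264.6), np.float64(133.1), 30) (np.float64(229.46666666666667), np.float64(230.9777777777778), 45) (np.float64(432.7241379310345), np.float64(209.56034482758622), 116)
pin top [ 479.97832158 -285.49046563   64.5       ]
pin scene [ 472.76254495 -291.30749785   64.5       ]
sty top [479.1693099  326.94406737  99.5       ]
sty scene [480.72299373 320.01262487  99.5       ]
sock [507.6225284   44.21204419  75.        ] None
open [493.21379241 -52.76210536  75.        ] [494.4726848  -54.31780645  75.        ]
sock scene [509.66334074  43.8246835   75.        ]
```

View pics/crop.png

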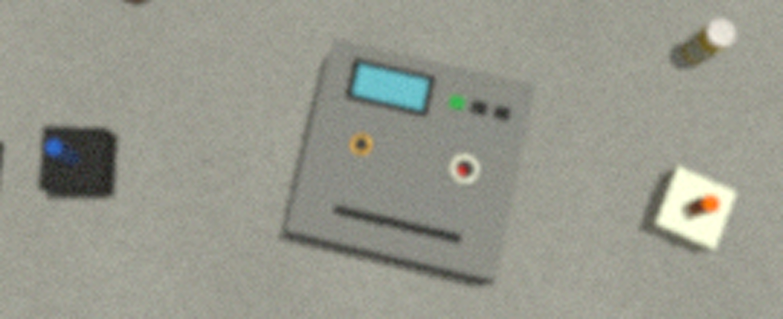

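The crop confirms the layout and nothing crowds the pin. Moving over the pin for a close look.

```bash
python3 -m pendant '[[0,0,0,38,-11,4,1],[0,0,0,75,-22,8,1],[0,0,0,112,-33,12,1],[0,0,0,149,-44,16,1],[0,0,0,185,-54,20,1]]' 30
python3 -m pendant '[[0,0,0,38,-11,4,1],[0,0,0,75,-22,8,1],[0,0,0,112,-33,12,1],[0,0,0,149,-44,16,1],[0,0,0,185,-54,20,1]]' 
python3 -m pendant '[[0,0,0,0,0,0,1],[0,0,0,0,0,0,1],[0,0,0,0,0,0,1]]'
python3 - <<'E'
from h import *
o=bot.get_obs(); print(o["clock"],o["qpos"],o["ee_pos"],o["eef_rot"],o["ft_force"])
im=snapshot("wrist"); cv2.imwrite("pics/w1.png",im[:,:,::-1])
b=blob(im,(5,130,100),(20,255,255),(0,0,640,400)); print(b)
if b: print(atz("wrist",b,75),tool(atz("wrist",b,75)))
print(proj("wrist",[475,-290,64.5]))
E
```

```text
clock: 0.52
ee_pos: [315.6, -394.8, 210.8]
eef_rot: [-3.106, -0.464, 0.001]
ft_force: [-0.3, -0.6, 0.3]
opening: 85.1
grasp_force: 0.0
clock: 0.93
ee_pos: [476.9, -288.8, 190.7]
eef_rot: [-3.106, -0.465, 0.001]
ft_force: [0.6, -1.1, -0.0]
opening: 85.4
grasp_force: 0.0
clock: 1.18
ee_pos: [475.2, -290.3, 190.8]
eef_rot: [-3.106, -0.465, 0.003]
ft_force: [-0.5, -0.0, 0.8]
opening: 85.4
grasp_force: 0.0
1.1833 [-5.48098915e-01  3.34979577e-01 -1.37938656e-01  1.09956427e+00
 -6.15001337e-04  2.29611863e+00] [ 475.15627262 -290.31023181  190.76160928] [-3.10632448e+00 -4.65306663e-01  2.65071727e-03] [-0.47755159 -0.04584715  0.82458876]
(np.float64(304.60055096418733), np.float64(190.14325068870522), 363)
[ 477.76450095 -283.84887299   75.        ] [  5.05933094  -5.6964549  116.02288064]
[310.45762262 191.64864169]
```

View pics/w1.png

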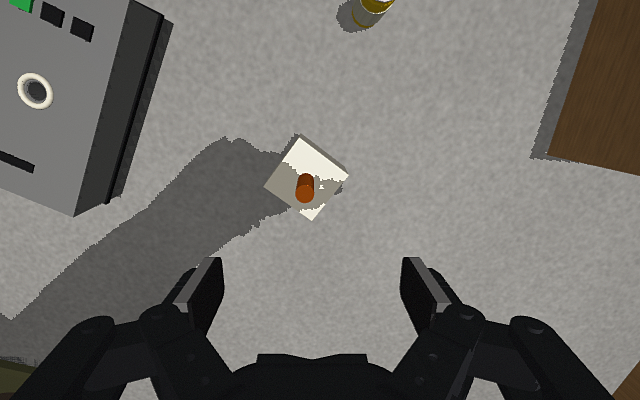

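The wrist view shows the orange head (top disc ≈(305,194)) with the fingers symmetric about column 312. The pin is about 5 mm ahead in x and -6 mm in y. I'll centre on it, go lower and re-measure.

```bash
python3 -m pendant '[[0,0,0,2,-3,20,1],[0,0,0,5,-6,45,1],[0,0,0,5,-6,60,1],[0,0,0,5,-6,60,1],[0,0,0,5,-6,60,1]]'
python3 - <<'E'
from h import *
o=bot.get_obs(); print(o["qpos"],o["ee_pos"])
im=snapshot("wrist"); cv2.imwrite("pics/w2.png",im[200:400,200:440,::-1].repeat(2,0).repeat(2,1))
hsv=cv2.cvtColor(im,cv2.COLOR_RGB2HSV); m=cv2.inRange(hsv,(5,130,60),(20,255,255))
ys,xs=np.nonzero(m); print(xs.min(),xs.max(),ys.min(),ys.max(),xs.mean())
for y in range(ys.min(),ys.max()+1,4):
    r=xs[ys==y]; print(y,r.min(),r.max(),hsv[y,int(r.mean())])
X=[480,-284,0]
for z in (42,87): X[2]=z; print(z,proj("wrist",X))
E
```

```text
clock: 1.65
ee_pos: [477.1, -283.9, 131.0]
eef_rot: [-3.106, -0.461, 0.003]
ft_force: [0.1, -0.2, 0.6]
opening: 85.2
grasp_force: 0.0
[-5.36656931e-01  3.72617480e-01 -2.45352493e-01  9.54909222e-01
 -1.98288884e-04  2.31023958e+00] [ 477.08064735 -283.88653304  131.0058374 ]
299 639 69 236 538.6350806451613
69 639 639 [ 16 139  66]
73 638 639 [ 16 139  66]
77 636 639 [ 16 152  69]
81 635 639 [ 15 135  70]
85 633 639 [ 16 146  68]
89 632 639 [ 17 146  68]
93 630 639 [ 17 140  71]
97 629 639 [ 17 147  66]
101 627 639 [ 17 149  65]
105 626 639 [ 16 148  69]
109 624 639 [ 16 142  72]
113 622 639 [ 16 142  72]
117 621 639 [ 15 139  77]
121 619 639 [ 16 141  74]
125 618 639 [ 16 145  74]
129 616 638 [ 17 145  72]
133 615 639 [ 16 143  75]
137 613 639 [ 16 141  74]
141 611 639 [ 16 138  76]
145 610 639 [ 16 136  77]
149 608 639 [ 15 141  76]
153 607 639 [ 15 141  74]
157 605 639 [ 15 139  75]
161 604 639 [ 16 144  78]
165 602 639 [ 17 142  77]
169 603 639 [ 16 138  74]
173 620 639 [ 16 142  77]
177 637 639 [ 15 136  73]Traceback (most recent call last):
  File "<stdin>", line 7, in <module>
    return umr_minimum(a, axis, None, out, keepdims, initial, where)
ValueError: zero-size array to reduction operation minimum which has no identity
```

View pics/w2.png

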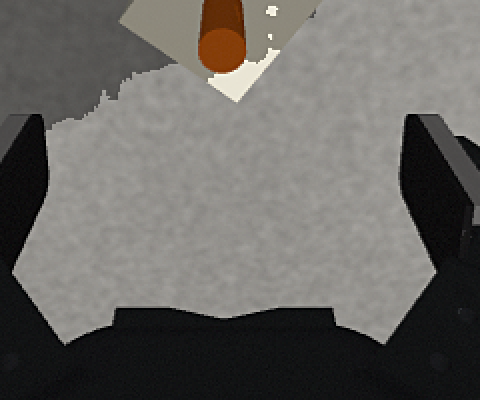

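The head's top disc is centred at crop (222,50), which is image (311,225), at z=87.

Run:
```python
from h import *
P=atz("wrist",(311,224.5),87); print(P,tool(P))
X=[*P[:2],42]; print(proj("wrist",X))
```

```text
[ 479.93261857 -283.81941132   87.        ] [1.84934509e+00 1.54130845e-02 4.50126887e+01]
[311.07384412 202.9785364 ]
```

```bash
python3 -m pendant '[[0,0,0,2,0,25,1],[0,0,0,2,0,50,1],[0,0,0,2,0,70,1],[0,0,0,2,0,79,1],[0,0,0,2,0,79,1]]' | head -2
python3 -m pendant '[[0,0,0,0,0,0,0.15],[0,0,0,0,0,0,0.1],[0,0,0,0,0,0,0.05],[0,0,0,0,0,0,0],[0,0,0,0,0,0,0]]' 40
python3 -m pendant '[[0,0,0,0,0,0,0],[0,0,0,0,0,0,0],[0,0,0,0,0,0,0],[0,0,0,0,0,0,0],[0,0,0,0,0,0,0]]'
```

```text
clock: 2.12
ee_pos: [479.7, -282.7, 51.5]
clock: 2.53
ee_pos: [481.3, -283.1, 53.2]
eef_rot: [3.106, 0.464, 0.002]
ft_force: [0.1, -0.1, -0.3]
opening: 25.2
grasp_force: 0.0
clock: 2.95
ee_pos: [481.1, -283.0, 53.0]
eef_rot: [3.106, 0.464, 0.001]
ft_force: [-0.6, 0.6, 5.6]
opening: 14.9
grasp_force: 39.0
```

```bash
python3 -m pendant '[[0,0,0,0,0,-10,0],[0,0,0,0,0,-40,0],[0,0,0,0,0,-80,0],[0,0,0,0,0,-115,0],[0,0,0,0,0,-130,0]]'
python3 -m pendant '[[0,0,-4,12,-30,0,0],[0,0,-8,24,-60,0,0],[0,0,-12,36,-90,0,0],[0,0,-16,48,-120,0,0],[0,0,-20,60,-150,0,0]]' | head -2
python3 -m pendant '[[0,0,-4,0,-30,0,0],[0,0,-8,0,-62,0,0],[0,0,-12,0,-94,0,0],[0,0,-16,0,-125,0,0],[0,0,-20,0,-140,0,0]]' | head -2
python3 -m pendant '[[0,0,0,0,0,0,0],[0,0,0,0,0,0,0],[0,0,0,0,0,0,0]]'
python3 - <<'E'
from h import *
o=bot.get_obs(); print(o["qpos"])
R=Ro.from_rotvec(o["eef_rot"]).as_matrix(); print(R.round(3))
for X in([508.5,44,75],[493.8,-53.5,75],R@[0,0,43]+o["ee_pos"]): print(proj("wrist",X),tool(X))
im=snapshot("wrist"); cv2.imwrite("pics/w3.png",im[:,:,::-1])
E
```

```text
clock: 3.37
ee_pos: [482.6, -283.9, 187.5]
eef_rot: [3.103, 0.464, 0.008]
ft_force: [-0.4, -0.2, -0.5]
opening: 14.6
grasp_force: 39.6
clock: 3.78
ee_pos: [493.8, -120.4, 182.6]
clock: 4.2
ee_pos: [406.6, -7.9, 182.2]
clock: 4.45
ee_pos: [410.8, -10.4, 182.7]
eef_rot: [2.761, 1.497, 0.001]
ft_force: [-1.0, 1.2, 0.5]
opening: 15.0
grasp_force: 39.6
[-2.49196493e-02  9.46080753e-02 -4.80073573e-01  9.94750845e-01
 -5.03011624e-04  2.12293444e+00]
[[ 0.546  0.838  0.001]
 [ 0.838 -0.546 -0.001]
 [ 0.     0.001 -1.   ]]
[379.98210311  73.2450942 ] [ 98.83606885  52.00573306 107.78539181]
[421.10259591 187.83644971] [  9.10437296  92.87823846 107.81787566]
[311.05189751 227.88145441] [4.87977714e-15 6.67521594e-15 4.30000000e+01]
```

View pics/w3.png

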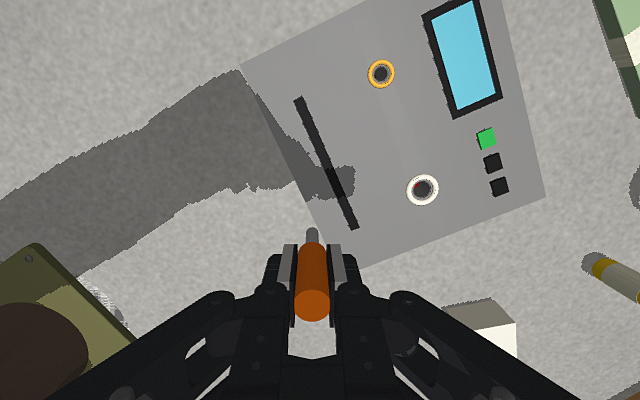

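The pin hangs straight in the grip, tip at (312,229). Brass ring centre is ≈(381,74) and white ring ≈(422,190), both close to predictions. Computing the precise hover shift.

```bash
cat >> h.py <<'E'
def ring(im,lo,hi,box):
    x0,y0,x1,y1=box; m=cv2.inRange(cv2.cvtColor(im[y0:y1,x0:x1],cv2.COLOR_RGB2HSV),lo,hi)
    c=max(cv2.findContours(m,cv2.RETR_EXTERNAL,cv2.CHAIN_APPROX_NONE)[0],key=cv2.contourArea)
    e=cv2.fitEllipse(c); return np.array(e[0])+[x0,y0],e[1]
BR=((12,130,120),(28,255,255)); WH=((0,0,190),(180,45,255))
E
python3 - <<'E'
from h import *
im=cv2.cvtColor(cv2.imread("pics/w3.png"),cv2.COLOR_BGR2RGB)
for b,bx in((BR,(350,45,410,105)),(WH,(395,160,450,220))):
    c,s=ring(im,*b,bx); X=atz("wrist",c,75); print(c,s,X,tool(X))
E
```

```text
[380.67272949  73.33928871] (25.349950790405273, 28.027862548828125) [509.01435793  43.44783212  75.        ] [ 98.76076745  52.50806079 107.67041038]
[422.18605614 189.26625252] (28.721050262451172, 32.14115524291992) [494.06924266 -55.28104345  75.        ] [  7.88423355  93.88682708 107.69551877]
```

```bash
python3 -m pendant '[[0,0,0,25,13,5,0],[0,0,0,55,29,15,0],[0,0,0,83,44,30,0],[0,0,0,99,52,45,0],[0,0,0,99,52,50,0]]' | head -2
python3 -m pendant '[[0,0,0,0,0,0,0],[0,0,0,0,0,0,0],[0,0,0,0,0,0,0]]'
python3 - <<'E'
from h import *
o=bot.get_obs()
R=Ro.from_rotvec(o["eef_rot"]).as_matrix(); print(R.round(4))
print(proj("wrist",R@[0,0,43]+o["ee_pos"]),proj("wrist",[509,43.4,75]),tool([509,43.4,75]))
im=snapshot("wrist"); cv2.imwrite("pics/w4.png",cv2.resize(im[150:290,240:400,::-1],None,fx=4,fy=4,interpolation=cv2.INTER_CUBIC))
try:
    c,s=ring(im,*BR,(250,100,380,225)); X=atz("wrist",c,75); print(c,s,X,tool(X))
except Exception as e: print(e)
E
```

```text
clock: 4.92
ee_pos: [511.7, 45.4, 130.2]
clock: 5.17
ee_pos: [507.0, 43.8, 132.7]
eef_rot: [2.762, 1.497, -0.001]
ft_force: [-0.5, 0.2, -0.1]
opening: 14.8
grasp_force: 39.6
[[ 5.458e-01  8.379e-01 -5.000e-04]
 [ 8.379e-01 -5.458e-01 -3.000e-04]
 [-5.000e-04 -2.000e-04 -1.000e+00]]
[311.04945161 227.88250351] [313.90335328 218.60629495] [ 0.78201735  1.96276457 57.6610351 ]
[313.77496338 216.83021545] (22.310697555541992, 26.384986877441406) [509.82585162  44.60500495  75.        ] [ 1.99349152  1.8722397  57.95465659]
```

View pics/w4.png

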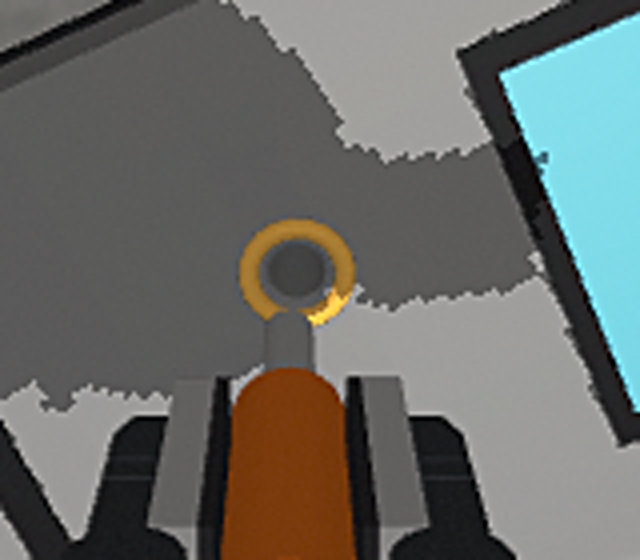

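Ring centre is at ≈(314.2,218.0); the shank comes down at column ≈312.3 with its front edge ending at row ≈227.5 and the shoulder's front edge at row ≈241.8. Fitting the pin's offset in the tool.

Run:
```python
from h import *
c=camera_info("wrist"); T=c["tool_from_camera"]
def pt(x): v=c["mtx"]@(T[:3,:3].T@(np.array(x)-T[:3,3])); return (v[:2]/v[2]).round(2)
for x in([0,0,43],[3,0,43],[4,0,42],[0,1,43],[8,0,11],[8,0,9],[5,0,11],[-8,0,-34],[8,0,-34],[1,0,57.7],[1,1,57.7],[0,0,57.7]): print(x,pt(x))
X=atz("wrist",(314.25,218),75); print(X,tool(X))
```

```text
[0, 0, 43] [311.05 227.88]
[3, 0, 43] [311.05 223.61]
[4, 0, 42] [311.04 222.76]
[0, 1, 43] [312.58 227.88]
[8, 0, 11] [310.92 237.33]
[8, 0, 9] [310.92 238.89]
[5, 0, 11] [310.93 242.33]
[-8, 0, -34] [310.71 317.09]
[8, 0, -34] [310.67 284.12]
[1, 0, 57.7] [311.09 218.29]
[1, 1, 57.7] [312.52 218.29]
[0, 0, 57.7] [311.09 219.63]
[509.62868387  43.69158602  75.        ] [ 1.12047231  2.20547644 57.95469206]
```

```bash
python3 -m pendant '[[0,0,0,2,0.7,5,0],[0,0,0,3.9,1.4,11,0],[0,0,0,3.9,1.4,11,0],[0,0,0,3.9,1.4,11,0],[0,0,0,3.9,1.4,11,0]]'
python3 - <<'E'
from h import *
im=snapshot("wrist"); cv2.imwrite("pics/w5.png",cv2.resize(im[190:270,260:365,::-1],None,fx=7,fy=7,interpolation=cv2.INTER_CUBIC))
c=np.array([509.63,43.69,75]);
for t in range(0,360,45): print(t,proj("wrist",c+5*np.array([np.cos(np.radians(t)),np.sin(np.radians(t)),0])).round(1),end=" ")
print(tool(c))
E
```

```text
clock: 5.63
ee_pos: [510.6, 47.2, 121.3]
eef_rot: [-2.761, -1.499, 0.0]
ft_force: [-0.1, 0.5, -0.8]
opening: 14.5
grasp_force: 39.6
0 [319. 227.] 45 [314.2 224. ] 90 [308.5 225. ] 135 [305.3 229.4] 180 [306.4 234.6] 225 [311.1 237.5] 270 [316.7 236.6] 315 [320.  232.2] [-3.54283416  1.04569428 46.37585891]
```

View pics/w5.png

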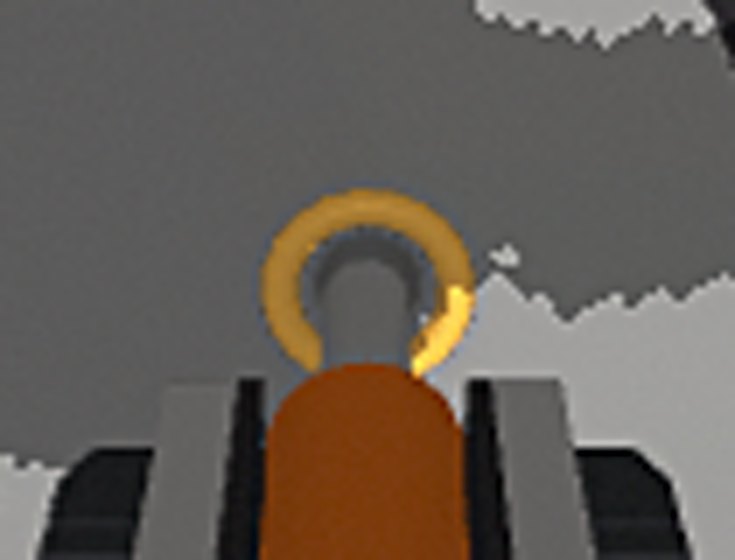

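Laterally centred: ring and shank are both at crop column 368. Fore-aft I seem to be about 1 mm past the hole, so I'll shift back 1 mm and lower gently.

```bash
python3 -m pendant '[[0,0,0,-1,0,0,0],[0,0,0,-1,0,2,0],[0,0,0,-1,0,4,0],[0,0,0,-1,0,6,0],[0,0,0,-1,0,7,0]]'
python3 -m pendant '[[0,0,0,0,0,0,0],[0,0,0,0,0,0,0]]'
```

```text
clock: 6.1
ee_pos: [510.0, 46.4, 113.9]
eef_rot: [-2.761, -1.499, 0.001]
ft_force: [-1.1, 0.1, -1.0]
opening: 14.9
grasp_force: 39.6
clock: 6.27
ee_pos: [510.1, 46.4, 114.1]
eef_rot: [-2.761, -1.499, 0.0]
ft_force: [-0.2, -0.1, -1.0]
opening: 15.2
grasp_force: 39.6
```

It's about 4 mm inside with no contact force, so I'll continue down.

```bash
python3 -m pendant '[[0,0,0,0,0,4,0],[0,0,0,0,0,8,0],[0,0,0,0,0,12,0],[0,0,0,0,0,16,0],[0,0,0,0,0,18,0]]'
python3 -m pendant '[[0,0,0,0,0,3,0],[0,0,0,0,0,6,0],[0,0,0,0,0,8,0],[0,0,0,0,0,9,0],[0,0,0,0,0,9,0]]'
```

```text
clock: 6.68
ee_pos: [509.7, 46.4, 95.5]
eef_rot: [-2.76, -1.499, 0.002]
ft_force: [0.5, 0.8, -0.6]
opening: 14.8
grasp_force: 39.6
clock: 7.1
ee_pos: [510.1, 46.4, 87.0]
eef_rot: [-2.761, -1.499, 0.001]
ft_force: [0.3, 0.7, 0.1]
opening: 14.9
grasp_force: 39.6
```

```bash
python3 -m pendant '[[0,0,0,0,0,1,0],[0,0,0,0,0,2,0],[0,0,0,0,0,2.5,0],[0,0,0,0,0,3,0],[0,0,0,0,0,3,0]]'
```

```text
clock: 7.52
ee_pos: [510.6, 46.5, 86.0]
eef_rot: [2.76, 1.499, 0.002]
ft_force: [-3.5, -0.3, 10.2]
opening: 14.8
grasp_force: 40.9
```

10 N upward at TCP z=86, exactly the seated height. Release, rise and head for the stylus.

```bash
python3 -m pendant '[[0,0,0,0,0,-2,0],[0,0,0,0,0,-2,0.6],[0,0,0,0,0,-2,0.6],[0,0,0,0,0,-2,0.6],[0,0,0,0,0,-2,0.6]]' 
python3 -m pendant '[[0,0,0,0,0,-20,0.8],[0,0,0,0,0,-50,1],[0,0,0,0,0,-90,1],[0,0,0,0,0,-120,1],[0,0,0,0,0,-128,1]]' |head -2
python3 -m pendant '[[0,0,0,20,-16,0,1],[0,0,0,45,-37,0,1],[0,0,0,72,-59,0,1],[0,0,0,99,-81,0,1],[0,0,0,120,-99,0,1]]' |head -2
python3 -m pendant '[[0,0,-4,25,-20,0,1],[0,0,-8,50,-40,0,1],[0,0,-12,75,-62,0,1],[0,0,-16,90,-74,0,1],[0,0,-20,93,-76,0,1]]' |head -2
python3 -m pendant '[[0,0,0,0,0,0,1],[0,0,0,0,0,0,1],[0,0,0,0,0,0,1]]'
python3 - <<'E'
from h import *
im=snapshot("wrist"); 
print(proj("wrist",[480.7,320,137]),proj("wrist",[480.7,320,62]),bot.get_obs()["qpos"])
a=im[60:360,110:510,::-1]; s=snapshot("scene")[130:230,250:390,::-1]
b=cv2.resize(s,None,fx=2.86,fy=3,interpolation=cv2.INTER_CUBIC)[:,:400]
cv2.imwrite("pics/w6.png",np.hstack([a,b]))
E
```

```text
clock: 7.93
ee_pos: [510.2, 46.4, 86.1]
eef_rot: [-2.761, -1.499, 0.0]
ft_force: [0.3, -0.3, -0.8]
opening: 51.2
grasp_force: 0.0
clock: 8.35
ee_pos: [513.1, 46.7, 219.3]
clock: 8.77
ee_pos: [492.0, 203.0, 213.5]
clock: 9.18
ee_pos: [478.6, 323.9, 213.0]
clock: 9.43
ee_pos: [479.2, 319.6, 213.7]
eef_rot: [2.46, 1.953, -0.002]
ft_force: [-0.5, -1.4, -0.5]
opening: 85.4
grasp_force: 0.0
[312.83367463 209.04217723] [312.61477247 183.73778728] [ 5.87857039e-01  3.55743576e-01 -4.48514591e-02  1.17119376e+00
 -2.18898583e-04  2.38764785e+00]
```

View pics/w6.png

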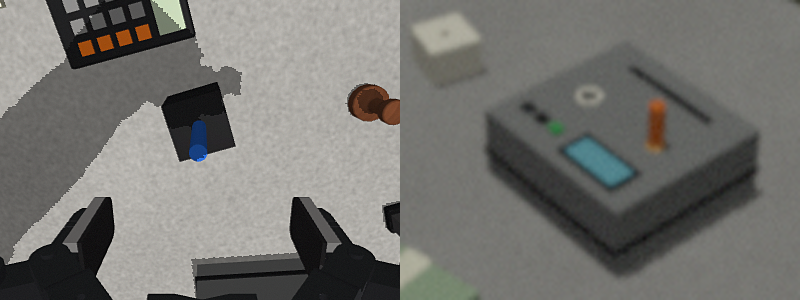

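The pin stands seated in the socket (right half). The stylus top disc is at crop (199,153), which is image (309,213), at z=137.

```bash
python3 - <<'E'
from h import *
for p in((309,213),(309,214)):
    P=atz("wrist",p,137); print(P,tool(P))
    print(proj("wrist",[*P[:2],62]))
E
python3 -m pendant '[[0,0,0,0,-1,15,1],[0,0,0,0,-1,25,1],[0,0,0,0,-1,30,1],[0,0,0,0,-1,30,1],[0,0,0,0,-1,30,1]]'
python3 - <<'E'
from h import *
im=snapshot("wrist")
m=cv2.inRange(cv2.cvtColor(im,cv2.COLOR_RGB2HSV),(105,140,40),(125,255,255))
n,l,s,c=cv2.connectedComponentsWithStats(m); i=1+s[1:,4].argmax(); print(s[i],c[i])
x,y,w,h,_=s[i]
for r in range(y,y+h,4):
    q=np.nonzero(l[r]==i)[0]; print(r,q.min(),q.max(),end="; ")
P=atz("wrist",(x+w/2-.5,y+h-w/2),137); print(P,tool(P))
E
```

```text
[477.24416302 317.4878926  137.        ] [-2.33273618 -1.73180044 77.13685911]
[309.66381769 186.89642625]
[477.05776061 316.69837355 137.        ] [-3.14395777 -1.7341568  77.13726309]
[309.66327489 187.6833908 ]
clock: 9.95
ee_pos: [478.3, 320.1, 184.0]
eef_rot: [-2.459, -1.955, 0.002]
ft_force: [0.1, 0.0, -0.5]
opening: 85.4
grasp_force: 0.0
[299 188  20  50 839] [308.94755662 213.91418355]
188 309 310; 192 303 316; 196 302 317; 200 302 317; 204 301 317; 208 301 317; 212 300 318; 216 300 318; 220 300 318; 224 299 318; 228 299 318; 232 300 318; 236 304 314; [476.39843453 318.79108619 137.        ] [-2.11002648 -1.81412014 47.50595603]
```

```bash
python3 -m pendant '[[0,0,0,-3,-2,25,1],[0,0,0,-3,-2,55,1],[0,0,0,-3,-2,85,1],[0,0,0,-3,-2,102,1],[0,0,0,-3,-2,104,1]]' |head -2
python3 -m pendant '[[0,0,0,0,0,0,0.5],[0,0,0,0,0,0,0],[0,0,0,0,0,0,0],[0,0,0,0,0,0,0],[0,0,0,0,0,0,0]]' 60
python3 -m pendant '[[0,0,0,0,0,0,0],[0,0,0,0,0,0,0],[0,0,0,0,0,0,0],[0,0,0,0,0,0,0],[0,0,0,0,0,0,0]]'
```

```text
clock: 10.42
ee_pos: [473.7, 316.6, 77.2]
clock: 10.83
ee_pos: [476.8, 318.7, 81.7]
eef_rot: [2.458, 1.956, 0.004]
ft_force: [-0.6, 0.4, 0.0]
opening: 25.7
grasp_force: 0.0
clock: 11.25
ee_pos: [476.4, 318.5, 81.4]
eef_rot: [2.458, 1.956, 0.003]
ft_force: [-0.8, -0.9, 5.2]
opening: 12.4
grasp_force: 58.3
```

```bash
python3 -m pendant '[[0,0,0,0,0,-15,0],[0,0,0,0,0,-50,0],[0,0,0,0,0,-90,0],[0,0,0,0,0,-125,0],[0,0,0,0,0,-144,0]]'
python3 -m pendant '[[0,0,0,-30,8,0,0],[0,0,0,-66,18,0,0],[0,0,0,-103,28,0,0],[0,0,0,-140,39,0,0],[0,0,0,-177,49,0,0]]' | head -2
python3 -m pendant '[[0,0,0,-37,10,0,0],[0,0,0,-74,21,0,0],[0,0,0,-111,31,0,0],[0,0,0,-148,42,0,0],[0,0,0,-180,51,0,0]]' | head -2
python3 -m pendant '[[0,0,0,0,0,15,0],[0,0,0,0,0,35,0],[0,0,0,0,0,55,0],[0,0,0,0,0,60,0],[0,0,0,0,0,60,0]]'| head -2
python3 -m pendant '[[0,0,0,0,0,0,0],[0,0,0,0,0,0,0],[0,0,0,0,0,0,0]]'
python3 - <<'E'
from h import *
c=camera_info("wrist"); T=c["tool_from_camera"]
def pt(x): v=c["mtx"]@(T[:3,:3].T@(np.array(x)-T[:3,3])); return (v[:2]/v[2]).round(2)
for x in([0,0,74.4],[3,0,74.4],[0,1,74.4],[7,0,19],[-3,0,89],[0,0,89],[0,1,89]): print(x,pt(x))
print(proj("wrist",[494,-55,75]),tool([494,-55,75]))
im=snapshot("wrist"); cv2.imwrite("pics/w7.png",cv2.resize(im[160:280,240:400,::-1],None,fx=5,fy=5,interpolation=cv2.INTER_CUBIC))
E
```

```text
clock: 11.67
ee_pos: [477.2, 319.0, 228.7]
eef_rot: [2.458, 1.955, 0.009]
ft_force: [1.2, 1.6, 0.0]
opening: 12.6
grasp_force: 59.1
clock: 12.08
ee_pos: [483.4, 133.1, 224.2]
clock: 12.5
ee_pos: [492.5, -54.6, 224.2]
clock: 12.92
ee_pos: [491.2, -52.1, 162.6]
clock: 13.17
ee_pos: [494.1, -52.1, 165.6]
eef_rot: [2.457, 1.955, 0.003]
ft_force: [-0.2, 0.4, -0.4]
opening: 12.5
grasp_force: 59.1
[0, 0, 74.4] [311.27 211.34]
[3, 0, 74.4] [311.27 207.56]
[0, 1, 74.4] [312.61 211.34]
[7, 0, 19] [311.13 232.84]
[-3, 0, 89] [311.3  208.65]
[0, 0, 89] [311.3  205.09]
[0, 1, 89] [312.56 205.09]
[311.75626541 207.86473634] [-2.87780671  0.36310225 90.55061055]
```

View pics/w7.png

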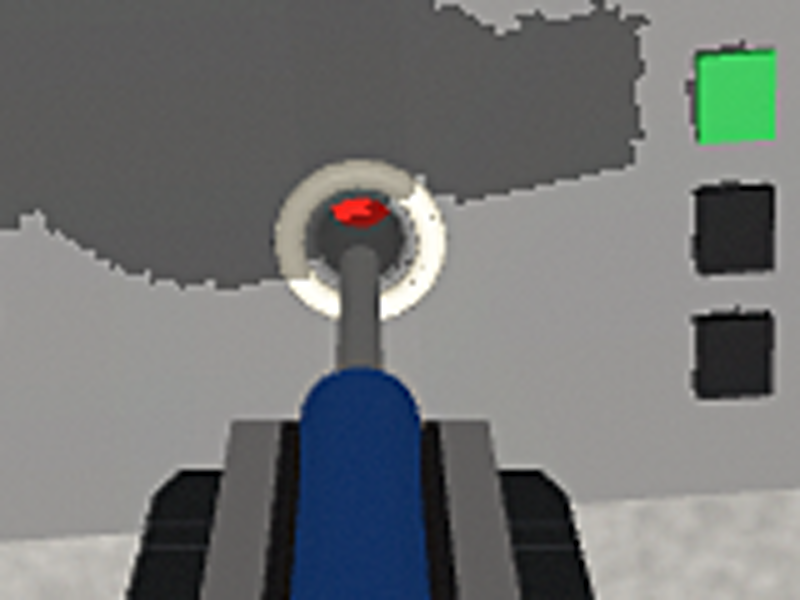

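White ring centre is (312,208) and the tip sits at (312,≈210), so the tip is about 1.7 mm too far in +x. Shift and descend.

```bash
python3 -m pendant '[[0,0,0,-1.7,0,3,0],[0,0,0,-1.7,0,8,0],[0,0,0,-1.7,0,14,0],[0,0,0,-1.7,0,20,0],[0,0,0,-1.7,0,22,0]]' 
python3 -m pendant '[[0,0,0,0,0,4,0],[0,0,0,0,0,8,0],[0,0,0,0,0,12,0],[0,0,0,0,0,14,0],[0,0,0,0,0,14,0]]'
```

```text
clock: 13.63
ee_pos: [491.7, -53.8, 140.9]
eef_rot: [-2.457, -1.955, 0.002]
ft_force: [-0.5, -0.6, -0.7]
opening: 12.5
grasp_force: 59.1
clock: 14.05
ee_pos: [492.2, -53.9, 127.7]
eef_rot: [-2.458, -1.955, 0.001]
ft_force: [0.4, 0.2, -0.7]
opening: 12.7
grasp_force: 59.1
```

```bash
python3 -m pendant '[[0,0,0,0,0,2,0],[0,0,0,0,0,4,0],[0,0,0,0,0,6,0],[0,0,0,0,0,8,0],[0,0,0,0,0,8,0]]' 
python3 -m pendant '[[0,0,0,0,0,1,0],[0,0,0,0,0,2,0],[0,0,0,0,0,2,0],[0,0,0,0,0,2,0],[0,0,0,0,0,2,0]]'
```

```text
clock: 14.47
ee_pos: [493.0, -53.9, 120.5]
eef_rot: [2.458, 1.955, 0.001]
ft_force: [-0.9, -1.2, 3.9]
opening: 12.2
grasp_force: 59.5
clock: 14.88
ee_pos: [493.2, -53.9, 119.1]
eef_rot: [2.458, 1.955, 0.002]
ft_force: [-1.7, -0.1, 7.6]
opening: 12.3
grasp_force: 60.2
```

The spring force rises to 7.6 N, past the 4.8 N full-travel mark. A bit more margin, hold, and check the pin.

```bash
python3 -m pendant '[[0,0,0,0,0,0.5,0],[0,0,0,0,0,1,0],[0,0,0,0,0,1.5,0],[0,0,0,0,0,1.5,0],[0,0,0,0,0,1.5,0]]' 
python3 -m pendant '[[0,0,0,0,0,0,0],[0,0,0,0,0,0,0],[0,0,0,0,0,0,0],[0,0,0,0,0,0,0],[0,0,0,0,0,0,0]]'
python3 - <<'E'
from h import *
s=snapshot("scene"); print(blob(s,(5,130,100),(20,255,255),(320,150,360,195)),proj("scene",[509.6,43.7,97.5]))
cv2.imwrite("pics/end.png",cv2.resize(s[60:220,220:450,::-1],None,fx=3.4,fy=3.4,interpolation=cv2.INTER_CUBIC))
E
```

```text
clock: 15.3
ee_pos: [493.5, -53.9, 118.8]
eef_rot: [2.457, 1.955, 0.003]
ft_force: [-2.8, -0.1, 14.7]
opening: 12.6
grasp_force: 61.0
clock: 15.72
ee_pos: [493.5, -54.0, 118.8]
eef_rot: [2.457, 1.955, 0.003]
ft_force: [-2.7, 0.1, 14.6]
opening: 12.4
grasp_force: 61.0
(np.float64(338.98387096774195), np.float64(170.2741935483871), 62) [339.28217998 171.49224162]
```

View pics/end.png

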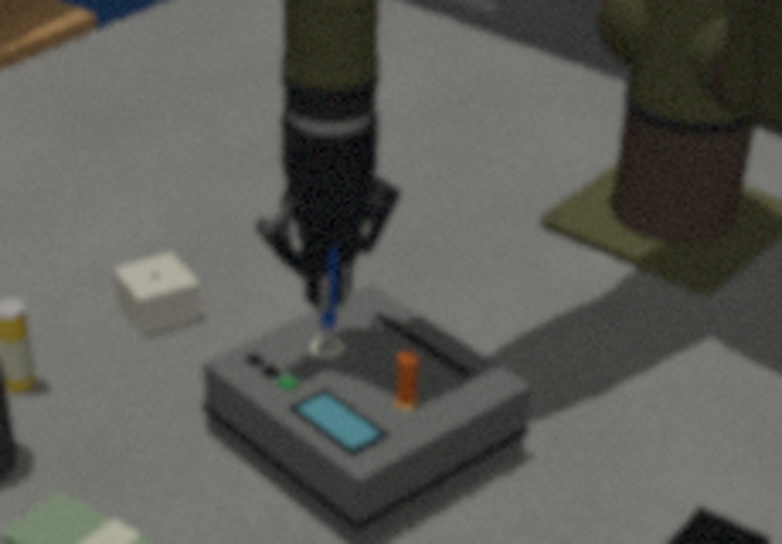

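The pin is seated upright at the predicted height, and the stylus is in the white-ringed opening pressing steadily with 14.6 N at the button's end stop. Handing in.

```bash
python3 -c "
from station import bot
print(bot.finish_job())"
```

```text
the job is handed in; nothing more can be done
None
```

I handed the job in with the service pin fully home in its socket and the gripped stylus holding the reset button down at about 14.6 N (full travel needs about 4.8 N), at about 16 s of the 72 s limit; no verdict came back.

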